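Find the tilting cover on the bench power box and open it

ROBOT

A 6-joint arm with a two-finger parallel gripper is mounted at the origin on the work surface. World frame = base frame: x ahead of the robot, y to its left, z up, the work surface at z = 0. Lengths are in m, angles in rad, forces in N, time in s.
With the tool pointing down it reaches from about 0.25 to 0.775 m from the base axis. Payload 4 kg.
Tool frame: the origin (TCP) lies where the fingers leave the gripper's body, on its centre line; the fingertips stand 97 mm ahead of it and the grasp point (between the pads) lies 78 mm ahead of it (nose_length is the distance from the TCP to the fingertips, in m); y points along the fingers, z is the direction in which the jaws open and shut, and the axes are right-handed (so a half turn about y gives the same grasp; the last joint's range is limited). The gripper opens to 94 mm and grips with 3 to 60 N. Pads are 16 mm wide; open, the fingers measure 119 mm over their backs; the gripper's body (75 mm by 177 mm) begins 78 mm behind the grasp point.
Start: joints at [1.182, 0.087, 1.371, -0, 1.684, -0.103], TCP at [0.155, 0.528, 0.303] pointing down, gripper open.
Joint ranges: [-3.1, 3.1], [-0.76, 2.03], [0.27, 2.55], [-1.08, 4.22], [0.17, 2.65], [-2.57, 2.57]. Speed limits (rad/s): [2.79, 2.79, 3.14, 3.14, 3.14, 3.14].

INTERFACE

Orientations are given as a rotation vector (axis times angle).
In Python, from workcell import read_state, snapshot, job_done, search_frame, trace, nose_length gives the robot as it stands.
- The arm moves only by the tool servo_tool, never from a script. Its argument "targets" is a list of rows, each an object with "fingers": the closure, from -1 (fully open) to 1 (shut); "translation": the shift along the tool's x, y, z in m, a list of three; "rotation": the turn, a rotation vector about the tool's x, y, z in rad, a list of three. In form: [{"fingers": fingers, "translation": [tx, ty, tz], "rotation": [ax, ay, az]}, ...]. A call has 1 to 12 rows; each row is the pose to reach, as a shift and turn from the pose commanded when the call began, along the tool's axes at that moment; what a row does not reach only later rows make up. A row lasts 1/8 s, in which the tool goes at most 62.5 mm and 10.7 degrees, less where a joint would pass 70% of its speed; a pose out of reach is approached as far as the arm can. A call with a gripper value outside its range is refused whole. The fingers move at their own pace and stop on an object; the grip force is fixed at half the most. Time passes only in rows, so rows that repeat a pose let the fingers close. It gives the time, the measured TCP pose, the force and the opening at its end, in the units of the state.
- read_state(): the state, without advancing time (a new reading comes with each control period).
- snapshot(name): name is "scene" or "top" or "wrist"; returns a dict with "image" (480x640x3 uint8, blue, green, red), "z_map" (480x640 float32, m along the optical axis (not along the pixel's ray), 0 where there is no reading), "camera_matrix" (3x3 intrinsics, pixels), "rvec" (rotation vector, rad) and "tvec" (3), from world to camera coordinates, as OpenCV has them. Camera axes: x right, y down, z forward; pixel columns grow to the right and rows downward; lengths in m; the calibration is good to about 2 mm. The wrist camera is an equidistant fisheye: a pixel r from the principal point sees the ray r / f radians off the axis. A picture is of the moment at which its call begins.
- job_done(): hands the job in, once; it reports no verdict.
Trained networks look in the newest picture that a camera, given by its name, has taken for a name from the list of things; names that differ only in an ending like _2 or _b are one class to them, and where a whole thing is asked for, a point or a joint stands for the part that bears it (a point fixed in the world has none). Each returns a list of dicts, best first, with "p" (0 to 1); they miss things now and then, are a little off and sometimes report something else, mostly with a low value. They report only what shows in the picture. A call takes as long as a camera call. They do not tell look-alikes from the thing itself.
- search_frame(camera, thing): "position" ([x, y, z] in m, in world coordinates, good to about 4 mm: the middle of the surface that is visible of it).
- trace(camera, thing): "region" (480x640 bool, what is visible of it).
The state is a dict: "clock": time; "qpos": joint angles; "joint_vel": joint speeds; "tau": joint torques, N m; "tool_pos": TCP position; "ee_rot": TCP orientation; "ft_force": force on the tool from outside, world axes, zero at the start; "moment": the same for the moment, N m; "width": finger opening in m.
Only numpy, scipy, OpenCV 4.12 (cv2) and the standard library are available. Lean on these libraries where they do the work, as an engineer would, in place of code of your own. Each camera call takes 0.05 s, during which the arm holds its last target.

TASK

One of the four identical steel covers along the top of the bench power box is a see-saw lid over the sockets; the other three are fixed blanks. Press the covers with a fingertip on their ribbed ends to find the one that rocks, then push its raised edge up and over until the lid stands fully open, and leave it standing there. Only press and push: grip nothing and pick nothing up; the box must not be forced, and the jar, the beaker and the spatula stay where they are.

Things in the scene. Friction and masses are not known exactly. Their poses are not given: they have to be found in the camera images.
- power_box: Grey box screwed to the bench, 150 (its x) by 390 (its y) by 90 mm high. Origin: centre of its underside. x points to its far side, away from the robot (yaw within 15 degrees), y left along the row of four identical flush steel covers, z up. Three covers are rigid blanks; the fourth, looking the same and in a different place each time, is a see-saw lid.
- cover_1 (a point): Centre of the top face of the cover in the first place, leftmost (+y). A fixed point and axes of the box: it does not tilt. Each cover is 120 (box x) by 83 mm (box y), 4 mm thick, top 90 mm above the bench; places are 90 mm apart. Three ribs 1 mm high cross its far (+x) end, 34 to 48 mm beyond its centre.
- cover_2 (a point): The same for the second place from the left. If the see-saw lid: it pivots about a line along the box's y, 10 mm beyond (+x of) this point, at mid-thickness (2 mm down). 2 to 3 N on the ribs makes its far end sink into the box (open below, over 40 mm deep) and its near end, 70 mm from the pivot, rise. A blank does not give at all.
- cover_3 (a point): The same for the third place from the left. If the see-saw lid: once its near edge is raised, push that edge's underside from the robot's side (1 to 3 N), following its arc up and towards box +x: below 45 degrees a level push jams by friction. The lid turns up to a stop just past upright, where the edge is 158 mm above the bench.
- cover_4 (a point): The same for the fourth place, rightmost (-y). What is said of a see-saw lid at cover_2 and cover_3 holds for every place.
- tilt_cover (a joint): Angle of the see-saw lid, whichever place it is in: 0 shut and flush, growing as its far end sinks and its near end rises, 1.57 upright, 1.66 at the stop. Its stiff hinge holds it at whatever angle it is left.
- jar_mid (a point): Glass jar with a steel cap, 62 mm across, 105 mm high, standing on the bench beyond the box; point at its centre, half-way up.
- beaker_mid (a point): Open steel beaker, 72 mm across the rim, 85 mm high, standing on the bench on the robot's side of the box; point at its centre, half-way up.
- spatula: Spatula with a black handle, about 240 mm long, lying along its x on the bench beside the right end of the box; origin at the middle of its underside.
Not all that is in view belongs to the job. What is shaped like the part that bears tilt_cover but blue or brown is not meant.

How it is judged:
By the outcome, as a careful person would: the job done as asked, in the order asked, and still so for the second after the job is handed in, with the robot touching nothing.
It also fails if it takes over 51 s, if anything falls off the work surface, if the arm or the gripper's body presses on something with over 40 N, if the wrist force passes 120 N, or if a joint passes its speed limit or range.

## Working session

There is one attempt and no reset: what is moved stays moved. The work goes in short steps, Python scripts to look and compute and a tool call to move; the robot and the scene stay as the last step left them, time stands still between calls to the robot, and variables do not carry over. Pictures are saved under pics/ and viewed, and the job is handed in when it is done.

Besides the shell and the picture viewer there is one more tool, called after "Emit:" by a JSON object that holds its "api" and its "payload", one argument or row to a line. servo_tool: Moves the arm, as the interface text tells. Its arguments: {"type":"object","properties":{"targets":{"type":"array","items":{"type":"object","properties":{"fingers":{"type":"number"},"translation":{"type":"array","items":{"type":"number"}},"rotation":{"type":"array","items":{"type":"number"}}}}}},"required":["targets"]}

```bash
ls; mkdir -p pics; cat > h.py <<'E'
import numpy as np, cv2
from workcell import *
from scipy.spatial.transform import Rotation as R
def pose():
    s=read_state(); return s
def save(n,im): cv2.imwrite('pics/'+n+'.png',im)
def cloud(s):
    K=s['camera_matrix'];z=s['z_map'];h,w=z.shape
    u,v=np.meshgrid(np.arange(w),np.arange(h))
    P=np.stack([(u-K[0,2])/K[0,0]*z,(v-K[1,2])/K[1,1]*z,z],-1)
    Rm=R.from_rotvec(np.ravel(s['rvec'])).as_matrix()
    return (P-np.ravel(s['tvec']))@Rm
E
python3 - <<'E'
from h import *
s=read_state(); print({k:np.round(v,3) for k,v in s.items()}); print(nose_length if not callable(nose_length) else nose_length())
for c in ['scene','top']:
    a=snapshot(c); save(c+'0',a['image'])
    for t in ['power_box','cover_1','tilt_cover','jar_mid','beaker_mid','spatula']:
        print(c,t,[(np.round(d['position'],3).tolist(),round(d['p'],2)) for d in search_frame(c,t)])
print(R.from_rotvec(s['ee_rot']).as_matrix().round(3))
E
```

```text
pics
{'clock': np.float64(0.0), 'qpos': array([ 1.182,  0.088,  1.372, -0.   ,  1.684, -0.103]), 'joint_vel': array([-0.   ,  0.001,  0.001,  0.   ,  0.   ,  0.   ]), 'tau': array([ 2.0000e-03, -3.4019e+01, -3.0243e+01,  7.2000e-02,  3.3000e-02,
       -0.0000e+00]), 'tool_pos': array([0.155, 0.527, 0.302]), 'ee_rot': array([-1.561,  0.225, -0.224]), 'ft_force': array([-0.877,  0.229, -0.285]), 'moment': array([ 0.03 , -0.013, -0.044]), 'width': np.float64(0.094)}
0.0972
scene power_box [([0.599, -0.051, 0.064], 0.84)]
scene cover_1 [([0.596, -0.055, 0.064], 0.73)]
scene tilt_cover [([0.539, -0.094, 0.092], 0.84), ([0.79, -0.204, 0.084], 0.8), ([0.791, 0.16, 0.087], 0.78), ([0.648, -0.33, -0.001], 0.39)]
scene jar_mid [([0.702, -0.068, 0.094], 0.94)]
scene beaker_mid [([0.362, 0.016, 0.062], 0.69)]
scene spatula [([0.646, -0.332, -0.0], 0.97)]
top power_box [([0.473, -0.048, 0.088], 0.59)]
top cover_1 [([0.47, -0.051, 0.088], 0.86)]
top tilt_cover [([0.783, 0.162, 0.088], 0.95), ([0.53, -0.094, 0.09], 0.88), ([0.3, -0.228, 0.088], 0.7), ([0.779, -0.205, 0.085], 0.66)]
top jar_mid [([0.67, -0.063, 0.107], 0.93)]
top beaker_mid [([0.353, 0.014, 0.017], 0.75)]
top spatula [([0.638, -0.332, 0.002], 0.98)]
[[ 0.959 -0.001  0.282]
 [-0.282 -0.002  0.959]
 [-0.    -1.    -0.002]]
```

View pics/scene0.png

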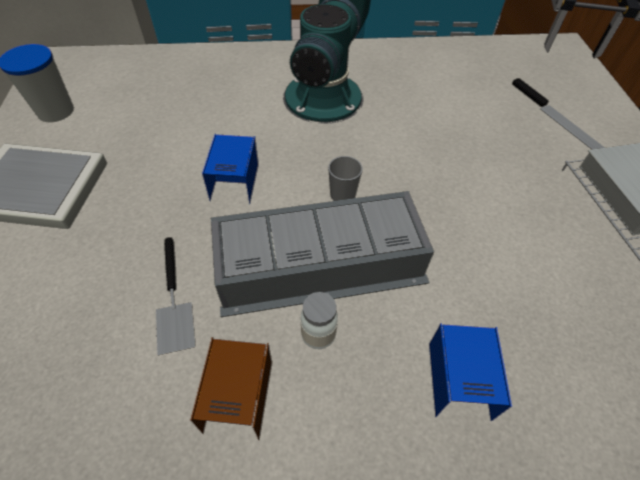

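View pics/top0.png

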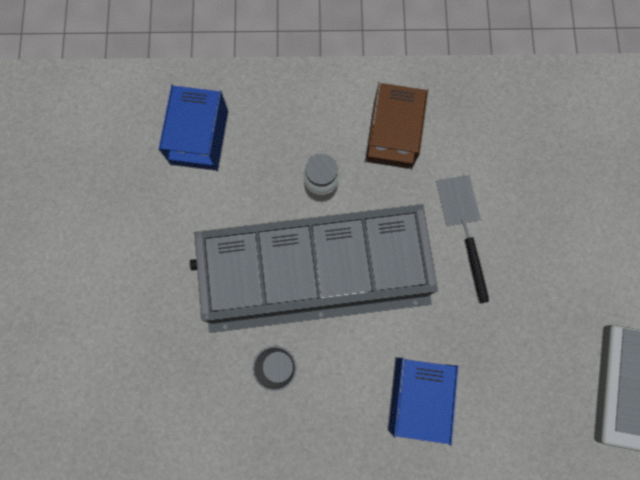

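```bash
python3 - <<'E'
from h import *
for c in ['top','scene']:
    a=snapshot(c); W=cloud(a)
    if c=='top': 
        print(a['camera_matrix'].round(1).tolist(),a['rvec'],a['tvec'])
        search_frame(c,'power_box'); 
    m=(abs(W[...,2]-.09)<.008)&(W[...,0]>.33)&(W[...,0]<.66)&(W[...,1]>-.3)&(W[...,1]<.2)&(a['z_map']>0)
    n,l,st,ce=cv2.connectedComponentsWithStats(m.astype(np.uint8))
    k=1+np.argmax(st[1:,4]); p=W[l==k]
    r=cv2.minAreaRect(p[:,:2].astype(np.float32)); print(c,r,p[:,2].mean(),len(p))
    # plane tables
    for t in ['jar_mid','beaker_mid','spatula']:
        for d in trace(c,t)[:1]:
            q=W[d['region']&(a['z_map']>0)]; print(t,q.min(0).round(3),q.max(0).round(3))
a=snapshot('top');im=cv2.resize(a['image'][190:400,180:450],None,fx=2.9,fy=2.8,interpolation=cv2.INTER_CUBIC);save('top_zoom',im)
E
```

```text
[[548.5, 0.0, 317.9], [0.0, 548.5, 242.4], [0.0, 0.0, 1.0]] [ 2.10397092 -2.13426552  0.21967047] [-0.05179238  0.5669726   0.89118005]
top ((0.5288819074630737, -0.05292955040931702), (0.15113840997219086, 0.39078694581985474), 6.430048942565918) 0.08957559148640305 20305
jar_mid [ 0.652 -0.1   -0.003] [ 0.749 -0.035  0.11 ]
beaker_mid [ 0.47  -0.144  0.006] [ 0.6   -0.05   0.096]
spatula [ 0.463 -0.362 -0.003] [ 0.704 -0.285  0.025]
scene ((0.5300170183181763, -0.05347256362438202), (0.1526983678340912, 0.3899035155773163), 6.461848258972168) 0.09000281360894744 14165
jar_mid [ 0.611 -0.099 -0.004] [ 0.717 -0.028  0.108]
beaker_mid [ 0.32  -0.021 -0.   ] [0.395 0.047 0.087]
spatula [ 0.464 -0.364 -0.002] [ 0.705 -0.282  0.024]
```

View pics/top_zoom.png

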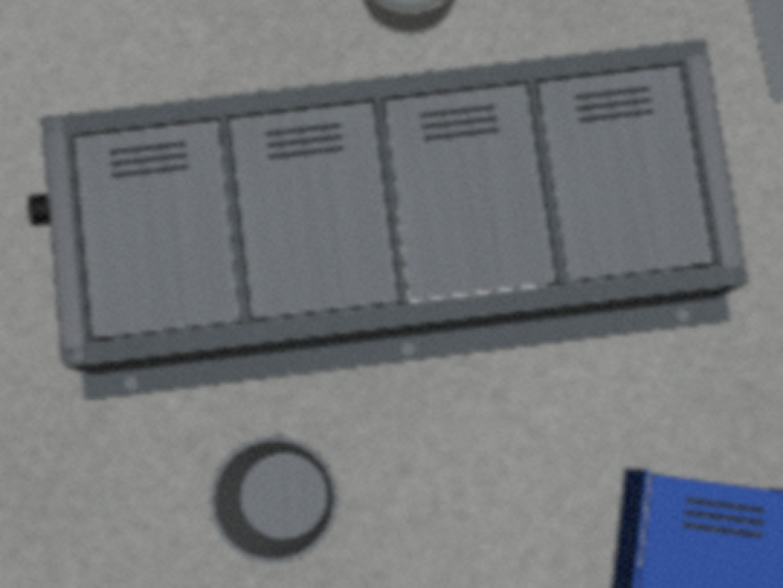

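```bash
cat >> h.py <<'E'
yaw=np.deg2rad(6.45); C=np.array([.5294,-.0532,0]); Bx=np.array([np.cos(yaw),np.sin(yaw),0]); By=np.array([-np.sin(yaw),np.cos(yaw),0]); Bz=np.array([0,0,1.])
B=np.stack([Bx,By,Bz],1)
N=.0972
def box(p): return B.T@(np.asarray(p)-C)
def plan(tipbox,Rt=None):
    """tip target in box coords and target tool rotation -> translation & rotation in tool axes"""
    s=read_state(); p=np.array(s['tool_pos']);Rm=R.from_rotvec(s['ee_rot']).as_matrix()
    if Rt is None: Rt=Rm
    tgt=C+B@np.asarray(tipbox)-N*Rt[:,1]
    print('trans',(Rm.T@(tgt-p)).round(4),'rot',R.from_matrix(Rm.T@Rt).as_rotvec().round(4),'tcp',tgt.round(3))
def tilt(a):
    """tool y: a rad below horizontal towards box +x; z along box y"""
    y=np.cos(a)*Bx-np.sin(a)*Bz; z=By; return np.stack([np.cross(y,z),y,z],1)
def st():
    s=read_state(); Rm=R.from_rotvec(s['ee_rot']).as_matrix()
    print('t',round(float(s['clock']),2),'tip(box)',box(s['tool_pos']+N*Rm[:,1]).round(4),'F',np.round(s['ft_force'],2),'w',round(float(s['width']),3),'q',np.round(s['qpos'],2))
E
python3 - <<'E'
from h import *
st(); print(tilt(np.pi/2).round(3)); plan([.041,-.045,.12],tilt(np.pi/2))
E
```

```text
t 1.2 tip(box) [-0.3067  0.6193  0.2055] F [-0.13 -0.22  0.72] w 0.094 q [ 1.18  0.09  1.37  0.    1.68 -0.1 ]
[[ 0.994  0.    -0.112]
 [ 0.112  0.     0.994]
 [ 0.    -1.     0.   ]]
trans [ 0.5782  0.0855 -0.4774] rot [-1.000e-04 -3.984e-01  0.000e+00] tcp [ 0.575 -0.093  0.217]
```

Emit:
{"api": "servo_tool", "payload": {
  "targets": [
    {"fingers": 1,"translation": [0.05,0,-0.04],"rotation": [0,-0.05,0]},
    {"fingers": 1,"translation": [0.096,0,-0.08],"rotation": [0,-0.1,0]},
    {"fingers": 1,"translation": [0.144,0,-0.12],"rotation": [0,-0.15,0]},
    {"fingers": 1,"translation": [0.193,0,-0.159],"rotation": [0,-0.2,0]},
    {"fingers": 1,"translation": [0.241,0,-0.199],"rotation": [0,-0.25,0]},
    {"fingers": 1,"translation": [0.289,0,-0.239],"rotation": [0,-0.3,0]},
    {"fingers": 1,"translation": [0.337,0,-0.279],"rotation": [0,-0.35,0]},
    {"fingers": 1,"translation": [0.385,0,-0.318],"rotation": [0,-0.398,0]},
    {"fingers": 1,"translation": [0.434,0,-0.358],"rotation": [0,-0.398,0]},
    {"fingers": 1,"translation": [0.482,0,-0.398],"rotation": [0,-0.398,0]},
    {"fingers": 1,"translation": [0.53,0,-0.438],"rotation": [0,-0.398,0]},
    {"fingers": 1,"translation": [0.578,0,-0.477],"rotation": [0,-0.398,0]}
  ]
}}

```text
clock: 2.7
tool_pos: [0.576, -0.0948, 0.3028]
ee_rot: [-1.569, -0.088, 0.087]
ft_force: [0.8, 0.7, 1.0]
width: 0.0005
```

```bash
python3 - <<'E'
from h import *
st();plan([.041,-.045,.098],tilt(np.pi/2))
E
```

```text
t 2.7 tip(box) [ 0.0417 -0.0466  0.2056] F [0.81 0.73 1.03] w 0.001 q [-0.26  0.16  1.29  0.    1.69 -1.94]
trans [-0.0007  0.1076  0.0016] rot [-0.0002 -0.0007  0.0007] tcp [ 0.575 -0.093  0.195]
```

Emit:
{"api": "servo_tool", "payload": {
  "targets": [
    {"fingers": 1,"translation": [0,0.05,0],"rotation": [0,0,0]},
    {"fingers": 1,"translation": [0,0.09,0],"rotation": [0,0,0]},
    {"fingers": 1,"translation": [0,0.107,0],"rotation": [0,0,0]},
    {"fingers": 1,"translation": [0,0.107,0],"rotation": [0,0,0]},
    {"fingers": 1,"translation": [0,0.107,0],"rotation": [0,0,0]}
  ]
}}

```text
clock: 3.32
tool_pos: [0.576, -0.0928, 0.198]
ee_rot: [-1.57, -0.091, 0.086]
ft_force: [-0.5, -1.0, 0.2]
width: 0.0003
```

```bash
python3 - <<'E'
from h import *
st();a=snapshot('scene');save('s1',cv2.resize(a['image'][100:340,170:470],None,fx=2.5,fy=2.5))
E
```

```text
t 3.33 tip(box) [ 0.0422 -0.0448  0.1008] F [-0.51 -1.02  0.17] w 0.0 q [-0.26  0.2   1.45  0.    1.49 -1.94]
```

View pics/s1.png

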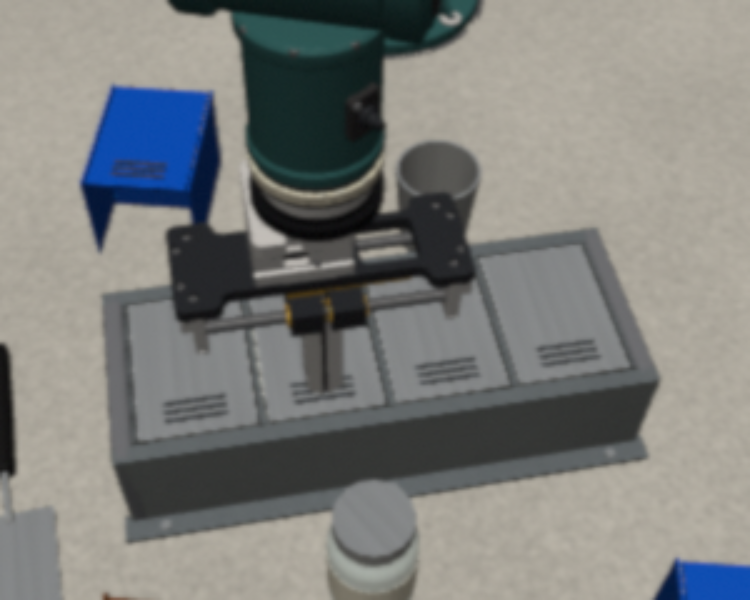

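Emit:
{"api": "servo_tool", "payload": {
  "targets": [
    {"fingers": 1,"translation": [0,0.004,0],"rotation": [0,0,0]},
    {"fingers": 1,"translation": [0,0.007,0],"rotation": [0,0,0]},
    {"fingers": 1,"translation": [0,0.009,0],"rotation": [0,0,0]},
    {"fingers": 1,"translation": [0,0.01,0],"rotation": [0,0,0]},
    {"fingers": 1,"translation": [0,0.011,0],"rotation": [0,0,0]},
    {"fingers": 1,"translation": [0,0.011,0],"rotation": [0,0,0]}
  ]
}}

```text
clock: 4.12
tool_pos: [0.5752, -0.0928, 0.1849]
ee_rot: [-1.569, -0.088, 0.088]
ft_force: [-1.1, 0.8, 4.2]
width: 0.0006
```

```bash
python3 - <<'E'
from h import *
st()
E
```

```text
t 4.12 tip(box) [ 0.0411 -0.0445  0.0877] F [-1.09  0.82  4.18] w 0.001 q [-0.26  0.21  1.47  0.    1.46 -1.94]
```

Emit:
{"api": "servo_tool", "payload": {
  "targets": [
    {"fingers": 1,"translation": [0,0.001,0],"rotation": [0,0,0]},
    {"fingers": 1,"translation": [0,0.002,0],"rotation": [0,0,0]},
    {"fingers": 1,"translation": [0,0.002,0],"rotation": [0,0,0]}
  ]
}}

```text
clock: 4.5
tool_pos: [0.5751, -0.0928, 0.1825]
ee_rot: [-1.569, -0.088, 0.088]
ft_force: [-0.4, 0.1, 2.2]
width: 0.0004
```

```bash
python3 - <<'E'
from h import *
st();a=snapshot('scene');save('s2',cv2.resize(a['image'][180:300,200:360],None,fx=5,fy=5))
E
```

```text
t 4.5 tip(box) [ 0.041  -0.0445  0.0853] F [-0.38  0.05  2.24] w 0.0 q [-0.26  0.21  1.47  0.    1.46 -1.94]
```

View pics/s2.png

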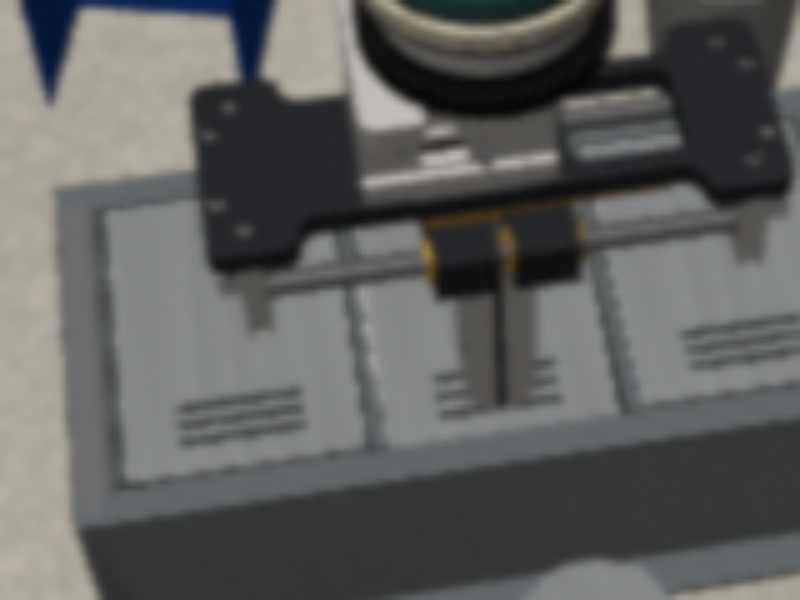

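Emit:
{"api": "servo_tool", "payload": {
  "targets": [
    {"fingers": 1,"translation": [0,0.003,0],"rotation": [0,0,0]},
    {"fingers": 1,"translation": [0,0.006,0],"rotation": [0,0,0]},
    {"fingers": 1,"translation": [0,0.009,0],"rotation": [0,0,0]},
    {"fingers": 1,"translation": [0,0.012,0],"rotation": [0,0,0]}
  ]
}}

```text
clock: 5.05
tool_pos: [0.5753, -0.093, 0.1705]
ee_rot: [-1.569, -0.089, 0.088]
ft_force: [-0.1, 0.3, 3.4]
width: 0.0004
```

```bash
python3 - <<'E'
from h import *
st();a=snapshot('scene');save('s3',cv2.resize(a['image'][180:300,200:360],None,fx=5,fy=5))
E
```

```text
t 5.05 tip(box) [ 0.0412 -0.0447  0.0733] F [-0.1   0.31  3.39] w 0.0 q [-0.26  0.22  1.49  0.    1.44 -1.94]
```

View pics/s3.png

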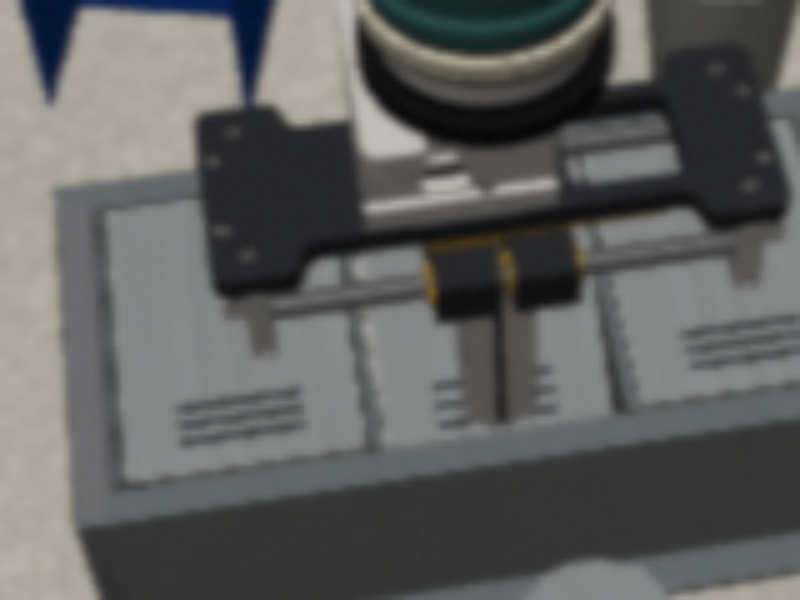

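Emit:
{"api": "servo_tool", "payload": {
  "targets": [
    {"fingers": 1,"translation": [0,0.003,0],"rotation": [0,0,0]},
    {"fingers": 1,"translation": [0,0.006,0],"rotation": [0,0,0]},
    {"fingers": 1,"translation": [0,0.009,0],"rotation": [0,0,0]},
    {"fingers": 1,"translation": [0,0.012,0],"rotation": [0,0,0]},
    {"fingers": 1,"translation": [0,0.014,0],"rotation": [0,0,0]}
  ]
}}

```text
clock: 5.72
tool_pos: [0.5751, -0.0928, 0.1563]
ee_rot: [-1.569, -0.088, 0.088]
ft_force: [0.3, 0.2, 2.8]
width: 0.0
```

```bash
python3 - <<'E'
from h import *
st();a=snapshot('scene');save('s4',cv2.resize(a['image'][150:300,170:370],None,fx=4,fy=4))
W=cloud(a); p=W.reshape(-1,3); b=(p-C)@B
m=(abs(b[:,1]+.045)<.038)&(abs(b[:,0])<.06)&(b[:,2]>.09)
for lo in np.arange(-.06,.02,.01):
    k=m&(b[:,0]>=lo)&(b[:,0]<lo+.01); print(round(lo,3),k.sum(),np.percentile(b[k,2],[5,50]).round(3) if k.sum() else '')
E
```

```text
t 5.72 tip(box) [ 0.0409 -0.0444  0.0591] F [0.31 0.17 2.82] w 0.0 q [-0.26  0.23  1.5   0.    1.41 -1.94]
-0.06 177 [0.405 0.456]
-0.05 189 [0.413 0.456]
-0.04 162 [0.418 0.459]
-0.03 166 [0.425 0.459]
-0.02 152 [0.427 0.458]
-0.01 121 [0.436 0.457]
0.0 149 [0.098 0.446]
0.01 108 [0.173 0.446]
```

View pics/s4.png

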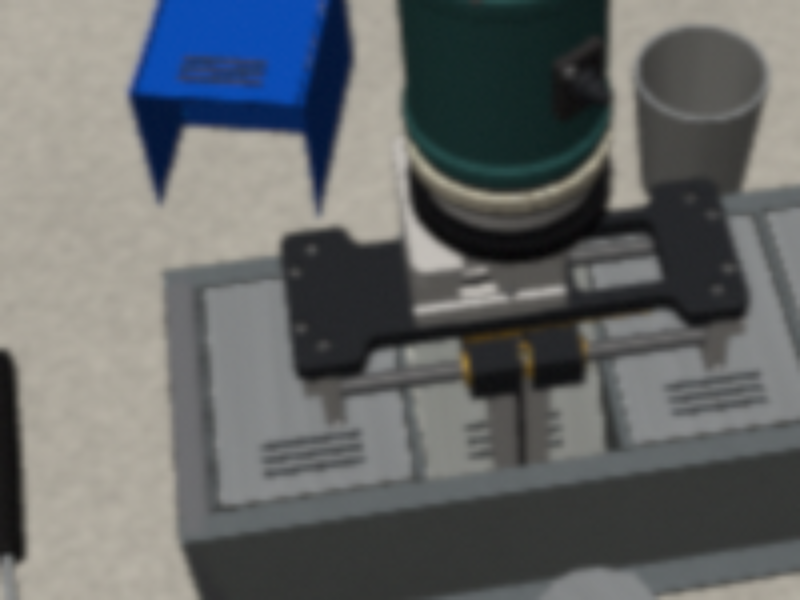

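Emit:
{"api": "servo_tool", "payload": {
  "targets": [
    {"fingers": 1,"translation": [0,0.003,0],"rotation": [0,0,0]},
    {"fingers": 1,"translation": [0,0.006,0],"rotation": [0,0,0]},
    {"fingers": 1,"translation": [0,0.006,0],"rotation": [0,0,0]},
    {"fingers": 1,"translation": [0,-0.01,0],"rotation": [0,0,0]},
    {"fingers": 1,"translation": [0,-0.04,0],"rotation": [0,0,0]},
    {"fingers": 1,"translation": [0,-0.09,0],"rotation": [0,0,0]},
    {"fingers": 1,"translation": [0,-0.145,0],"rotation": [0,0,0]},
    {"fingers": 1,"translation": [0,-0.15,0],"rotation": [0,0,0]},
    {"fingers": 1,"translation": [-0.05,-0.15,0],"rotation": [0,0,0]},
    {"fingers": 1,"translation": [-0.1,-0.15,0],"rotation": [0,0,0]},
    {"fingers": 1,"translation": [-0.15,-0.15,0],"rotation": [0,0,0]},
    {"fingers": 1,"translation": [-0.15,-0.15,0],"rotation": [0,0,0]}
  ]
}}

```text
clock: 7.28
tool_pos: [0.4233, -0.1094, 0.3061]
ee_rot: [-1.569, -0.086, 0.088]
ft_force: [0.2, 0.0, 0.8]
width: 0.0005
```

```bash
python3 - <<'E'
from h import *
st()
for c in ['top','scene']:
    a=snapshot(c);W=cloud(a); p=W.reshape(-1,3); b=(p-C)@B
    m=(abs(b[:,1]+.045)<.036)&(abs(b[:,0])<.06)&(b[:,2]>.03)&(b[:,2]<.17)
    for lo in np.arange(-.06,.06,.01):
        k=m&(b[:,0]>=lo)&(b[:,0]<lo+.01); print(c,round(lo,3),k.sum(),np.percentile(b[k,2],[5,50,95]).round(3) if k.sum() else '')
    save('c5'+c,cv2.resize(a['image'][150:350,170:450],None,fx=2.8,fy=2.8))
plan([-.11,-.045,.12],tilt(np.pi/2))
E
```

```text
t 7.28 tip(box) [-0.1118 -0.0439  0.2089] F [0.19 0.04 0.82] w 0.001 q [-0.38 -0.17  1.61 -0.    1.7  -2.06]
top -0.06 6 [0.037 0.039 0.04 ]
top -0.05 10 [0.036 0.039 0.042]
top -0.04 11 [0.035 0.038 0.04 ]
top -0.03 20 [0.035 0.039 0.15 ]
top -0.02 16 [0.036 0.038 0.143]
top -0.01 9 [0.111 0.117 0.125]
top 0.0 9 [0.09  0.1   0.108]
top 0.01 8 [0.072 0.08  0.088]
top 0.02 15 [0.055 0.064 0.07 ]
top 0.03 11 [0.045 0.05  0.053]
top 0.04 0 
top 0.05 0 
scene -0.06 0 
scene -0.05 0 
scene -0.04 0 
scene -0.03 118 [0.144 0.149 0.151]
scene -0.02 459 [0.128 0.138 0.147]
scene -0.01 421 [0.11  0.119 0.129]
scene 0.0 419 [0.092 0.102 0.111]
scene 0.01 402 [0.075 0.084 0.093]
scene 0.02 394 [0.057 0.066 0.074]
scene 0.03 206 [0.047 0.052 0.058]
scene 0.04 0 
scene 0.05 0 
trans [-0.0009  0.0894 -0.0006] rot [-0.0002 -0.0009  0.0005] tcp [ 0.425 -0.11   0.217]
```

View pics/c5scene.png

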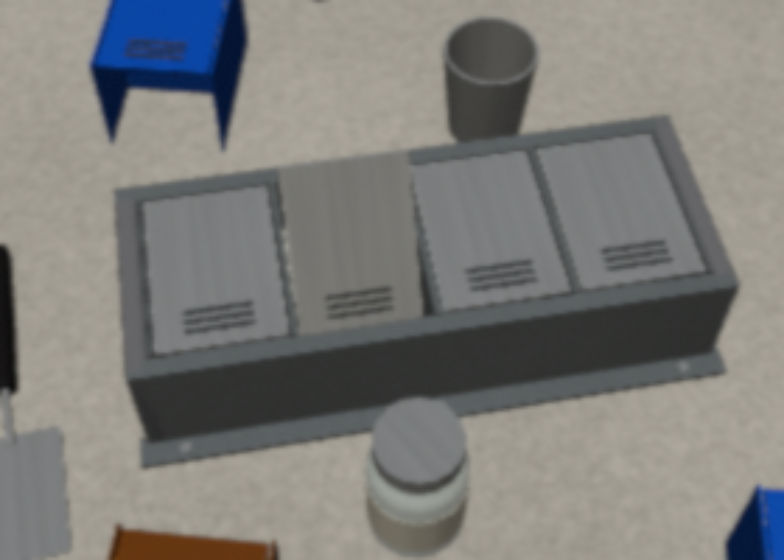

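Emit:
{"api": "servo_tool", "payload": {
  "targets": [
    {"fingers": 1,"translation": [0,0.05,0],"rotation": [0,0,0]},
    {"fingers": 1,"translation": [0,0.085,0],"rotation": [0,0,0]},
    {"fingers": 1,"translation": [0.025,0.085,-0.001],"rotation": [0,0,0]},
    {"fingers": 1,"translation": [0.055,0.085,-0.001],"rotation": [0,0,0]},
    {"fingers": 1,"translation": [0.067,0.085,-0.001],"rotation": [0,0,0]},
    {"fingers": 1,"translation": [0.067,0.085,-0.001],"rotation": [0,0,0]}
  ]
}}

```text
clock: 8.12
tool_pos: [0.4935, -0.1029, 0.2211]
ee_rot: [-1.568, -0.088, 0.09]
ft_force: [0.5, 0.5, -1.1]
width: 0.0005
```

```bash
python3 - <<'E'
from h import *
st()
E
```

```text
t 8.12 tip(box) [-0.0414 -0.0453  0.1239] F [ 0.51  0.49 -1.14] w 0.0 q [-0.32  0.02  1.61 -0.    1.52 -2.  ]
```

Now push, 3–4 mm per row with a slight rise.

Emit:
{"api": "servo_tool", "payload": {
  "targets": [
    {"fingers": 1,"translation": [0.004,0,0],"rotation": [0,0,0]},
    {"fingers": 1,"translation": [0.008,-0.001,0],"rotation": [0,0,0]},
    {"fingers": 1,"translation": [0.012,-0.002,0],"rotation": [0,0,0]},
    {"fingers": 1,"translation": [0.015,-0.003,0],"rotation": [0,0,0]},
    {"fingers": 1,"translation": [0.018,-0.004,0],"rotation": [0,0,0]},
    {"fingers": 1,"translation": [0.021,-0.005,0],"rotation": [0,0,0]}
  ]
}}

```text
clock: 8.88
tool_pos: [0.5138, -0.1008, 0.2268]
ee_rot: [-1.569, -0.088, 0.088]
ft_force: [-1.2, -0.8, 1.4]
width: 0.0003
```

```bash
python3 - <<'E'
from h import *
st()
E
```

```text
t 8.88 tip(box) [-0.0208 -0.0456  0.1296] F [-1.17 -0.84  1.36] w 0.0 q [-0.3   0.06  1.55 -0.    1.53 -1.99]
```

Emit:
{"api": "servo_tool", "payload": {
  "targets": [
    {"fingers": 1,"translation": [0.003,0,0],"rotation": [0,0,0]},
    {"fingers": 1,"translation": [0.006,0,0],"rotation": [0,0,0]},
    {"fingers": 1,"translation": [0.009,0,0],"rotation": [0,0,0]},
    {"fingers": 1,"translation": [0.012,0,0],"rotation": [0,0,0]},
    {"fingers": 1,"translation": [0.015,0,0],"rotation": [0,0,0]},
    {"fingers": 1,"translation": [0.018,0,0],"rotation": [0,0,0]},
    {"fingers": 1,"translation": [0.019,0,0],"rotation": [0,0,0]}
  ]
}}

```text
clock: 9.75
tool_pos: [0.5327, -0.0986, 0.2266]
ee_rot: [-1.569, -0.088, 0.088]
ft_force: [-1.1, 1.1, 0.5]
width: 0.0006
```

```bash
cat > ang.py <<'E'
from h import *
st()
a=snapshot('scene');W=cloud(a); p=W.reshape(-1,3); b=(p-C)@B
m=(abs(b[:,1]+.045)<.036)&(abs(b[:,0]-.02)<.05)&(b[:,2]>.1)&(b[:,2]<.165)
q=b[m]
for lo in np.arange(.095,.165,.01):
    k=(q[:,2]>lo)&(q[:,2]<lo+.01); print(round(lo,3),k.sum(),np.percentile(q[k,0],[5,50,95]).round(4) if k.sum() else '')
k=q[:,2]>.1
f=np.polyfit(q[k,2],q[k,0],1); print('angle',np.pi/2+np.arctan(f[0]))
import sys
save(sys.argv[1],cv2.resize(a['image'][150:350,170:450],None,fx=2.8,fy=2.8))
E
python3 ang.py s6
```

```text
t 9.75 tip(box) [-0.0018 -0.0455  0.1294] F [-1.09  1.07  0.51] w 0.001 q [-0.29  0.1   1.51  0.    1.53 -1.97]
0.095 67 [0.0108 0.0119 0.0134]
0.105 142 [0.0106 0.0121 0.0133]
0.115 138 [0.011  0.0122 0.0134]
0.125 141 [0.0108 0.0121 0.0134]
0.135 154 [0.011  0.012  0.0133]
0.145 157 [0.0105 0.012  0.0132]
0.155 159 [0.0072 0.0104 0.013 ]
0.165 0 
angle 1.5424710810712265
```

View pics/s6.png

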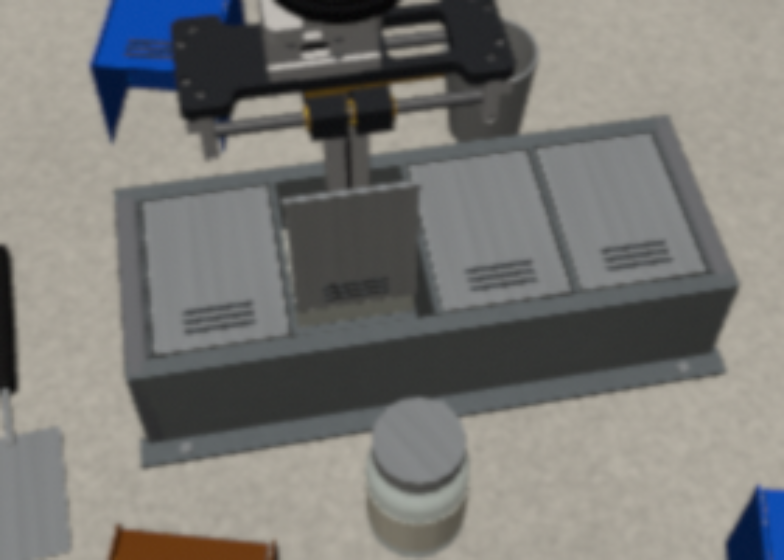

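Emit:
{"api": "servo_tool", "payload": {
  "targets": [
    {"fingers": 1,"translation": [0.002,0,0],"rotation": [0,0,0]},
    {"fingers": 1,"translation": [0.003,0,0],"rotation": [0,0,0]},
    {"fingers": 1,"translation": [0.004,0,0],"rotation": [0,0,0]},
    {"fingers": 1,"translation": [0.0045,0,0],"rotation": [0,0,0]},
    {"fingers": 1,"translation": [0.0045,0,0],"rotation": [0,0,0]}
  ]
}}

```text
clock: 10.42
tool_pos: [0.5367, -0.0982, 0.2266]
ee_rot: [-1.569, -0.087, 0.089]
ft_force: [-3.1, -0.1, 1.5]
width: 0.0006
```

```bash
python3 ang.py s7
```

```text
t 10.43 tip(box) [ 0.0021 -0.0455  0.1294] F [-3.08 -0.08  1.47] w 0.001 q [-0.28  0.11  1.5  -0.    1.53 -1.97]
0.095 60 [0.0123 0.0134 0.0142]
0.105 118 [0.0128 0.0139 0.015 ]
0.115 123 [0.0138 0.015  0.0161]
0.125 128 [0.0147 0.0156 0.0168]
0.135 134 [0.0155 0.0167 0.0177]
0.145 140 [0.0157 0.0175 0.0187]
0.155 174 [0.0105 0.0165 0.0189]
0.165 0 
angle 1.6125929111321053
```

Emit:
{"api": "servo_tool", "payload": {
  "targets": [
    {"fingers": 1,"translation": [0.001,0,0],"rotation": [0,0,0]},
    {"fingers": 1,"translation": [0.0015,0,0],"rotation": [0,0,0]},
    {"fingers": 1,"translation": [0.0015,0,0],"rotation": [0,0,0]}
  ]
}}

```text
clock: 10.85
tool_pos: [0.5372, -0.0981, 0.2266]
ee_rot: [-1.569, -0.085, 0.091]
ft_force: [-6.4, -0.4, 2.6]
width: 0.0008
```

```bash
python3 ang.py s8
```

```text
t 10.85 tip(box) [ 0.0023 -0.0455  0.1294] F [-6.38 -0.35  2.64] w 0.001 q [-0.28  0.11  1.5  -0.    1.54 -1.97]
0.095 58 [0.0123 0.0133 0.0143]
0.105 116 [0.0128 0.0139 0.0151]
0.115 121 [0.0137 0.0149 0.0161]
0.125 129 [0.0146 0.0158 0.0167]
0.135 133 [0.0153 0.0167 0.0179]
0.145 141 [0.0159 0.0176 0.0187]
0.155 173 [0.0111 0.0162 0.019 ]
0.165 0 
angle 1.6144037367815063
```

At the stop (the force rises and the lid no longer moves). Back off and retreat.

Emit:
{"api": "servo_tool", "payload": {
  "targets": [
    {"fingers": 1,"translation": [-0.01,0,0],"rotation": [0,0,0]},
    {"fingers": 1,"translation": [-0.05,0,0],"rotation": [0,0,0]},
    {"fingers": 1,"translation": [-0.1,0,0],"rotation": [0,0,0]},
    {"fingers": 1,"translation": [-0.11,-0.05,0],"rotation": [0,0,0]},
    {"fingers": 1,"translation": [-0.11,-0.1,0],"rotation": [0,0,0]},
    {"fingers": 1,"translation": [-0.11,-0.1,0],"rotation": [0,0,0]}
  ]
}}

```text
clock: 11.65
tool_pos: [0.4305, -0.1108, 0.3319]
ee_rot: [-1.574, -0.097, 0.079]
ft_force: [0.8, -0.0, -0.0]
width: 0.0001
```

```bash
python3 ang.py s9; python3 - <<'E'
from h import *
for c in ['scene']:
    snapshot(c)
    for t in ['jar_mid','beaker_mid','spatula']: print(t,[np.round(d['position'],3).tolist() for d in search_frame(c,t)])
E
```

```text
t 11.65 tip(box) [-0.1037 -0.0466  0.2347] F [ 0.81 -0.04 -0.02] w 0.0 q [-0.38 -0.16  1.55  0.    1.74 -2.06]
0.095 54 [0.0124 0.0133 0.0143]
0.105 120 [0.0128 0.014  0.0152]
0.115 123 [0.0137 0.0149 0.0158]
0.125 130 [0.0146 0.0158 0.0169]
0.135 135 [0.0155 0.0167 0.0175]
0.145 132 [0.0162 0.0175 0.0185]
0.155 117 [0.0146 0.0174 0.0192]
0.165 0 
angle 1.647083008089481
jar_mid []
beaker_mid [[0.365, 0.019, 0.058], [0.6, -0.067, 0.066]]
spatula [[0.648, -0.33, -0.002], [0.548, -0.094, 0.108]]
```

View pics/s9.png

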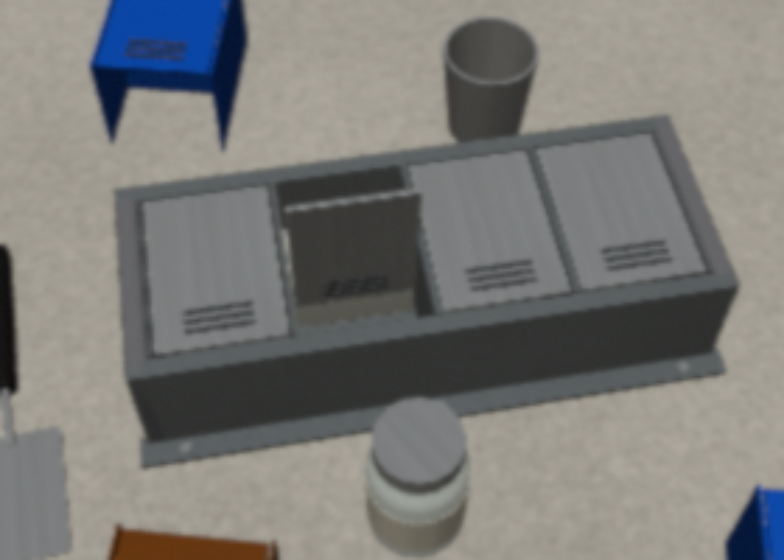

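The lid stands just past upright in the third place and the jar, beaker and spatula look unmoved. The arm is clear, so I'm handing in.

```bash
python3 -c "
from workcell import *
print(job_done())"
```

```text
the job is handed in; nothing more can be done
None
```

The see-saw lid is cover 3 (third from the left), and it is standing fully open. The job was handed in at about 12 s of the 51 s allowed.

- **Finding it:** I pressed cover 3 first, because its near edge showed a bright line in the top view. It gave way under about 2–4 N, so I did not press the other three.
- **Opening it:** I pressed its ribbed end down until the lid was at about 60°. Then I pushed its raised edge from the robot's side until it stopped moving. The push force rose to about 6 N at the stop.
- **Last checks:** With the arm backed off and touching nothing, the lid held its place, with a depth-fit angle of about 1.65 rad against the stop's 1.66.
- **Other objects:** The network found the beaker and spatula within about 5 mm of where they were at the start. It missed the jar in the last picture, but there it looks by eye to be where it was in the earlier ones.

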